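# Feel for the release notch of the mould chuck and hold the key down

## Robot

A 6-joint arm with a two-finger parallel gripper is mounted at the origin on the work surface. World frame = base frame: x ahead of the robot, y to its left, z up, the work surface at z = 0. Lengths are in m, angles in rad, forces in N, time in s.
With the tool pointing down it reaches from about 0.275 to 0.775 m from the base axis. Payload 14.6 kg.
Tool frame: the origin (TCP) lies midway between the tips of the shut fingers; the grasp point (between the pads) lies 19 mm behind it; z points along the fingers, y is the direction in which the jaws open and shut (so a half turn about z gives the same grasp; the last joint's range is limited). The gripper opens to 85 mm and grips with 20 to 120 N. Pads are 22 mm wide; open, the fingers measure 114 mm over their backs; the gripper's body (76 mm by 85 mm) begins 54 mm behind the grasp point. The pads swing forward as they close: fully open they stand 13 mm farther back than shut.
Start: joints at [0.996, 0.263, -0.048, 1.259, 0, 1.415], TCP at [0.214, 0.479, 0.231] pointing down, gripper open.
Joint ranges: [-2.65, 2.65], [-0.89, 1.7], [-1.18, 1.37], [-2.13, 2.11], [-1.35, 1.29], [-3.14, 3.14]. Speed limits (rad/s): [1.89, 1.89, 2.57, 2.79, 3.14, 3.14].

## Interface

Orientations are given as a rotation vector (axis times angle).
In Python, from cell import r gives the robot as it stands. Calls block until the motion is done:
- r.move_to(position, orientation): joint-space move of the TCP to a pose.
- r.line_to(position, rot=None, vel=0.15, max_force=None): straight line of the TCP; rot=None keeps the orientation; vel is the mean speed in m/s. With max_force (N) it stops when the force on the tool has changed by that much, and returns True; else False.
- r.movej(angles): joint-space move.
- r.command_gripper(opening): finger opening in m; the grip force is fixed at half the most; returns when the fingers have stopped.
- r.pause(seconds).
- r.inverse_kinematics(position, orientation): joint angles nearest the present ones, or None.
- r.get_obs(): the state.
- r.get_image(name): name is "scene" or "top" or "wrist"; returns a dict with "image" (480x640x3 uint8, red, green, blue), "mtx" (3x3 intrinsics, pixels), "R" (3x3) and "t" (3): a world point X has camera coordinates R X + t. Camera axes: x right, y down, z forward; pixel columns grow to the right and rows downward; lengths in m; the calibration is good to about 2 mm. A picture is of the moment at which its call begins. There is no depth.
A pose or a line that the arm cannot do raises r.IKError and nothing moves.
- r.hand_in(): hands the job in, once; it reports no verdict.
The state is a dict: "time": time; "joint_positions": joint angles; "qd": joint speeds; "joint_efforts": joint torques, N m; "ee_pos": TCP position; "ee_rot": TCP orientation; "contact_force": force on the tool from outside, world axes, zero at the start; "ft_torque": the same for the moment, N m; "width": finger opening in m.
Only numpy, scipy, OpenCV 4.12 (cv2) and the standard library are available. Lean on these libraries where they do the work, as an engineer would, in place of code of your own. Each camera call takes 0.05 s, during which the arm holds its last target.

## Task

With the fingers closed, touch the top of the chuck's raised metal rim at the red mark and slide the fingertip lightly along it, round the robot's side, until it drops into the release notch. Then press the key inside the notch fully down so that the clay mould in the middle is raised, and finish while holding it down. Do not touch or lift the mould or the bowl on it, do not bear down hard on the chuck, and leave everything else where it is.

Things in the scene. Friction and masses are not known exactly. Their poses are not given: they have to be found in the camera images.
- chuck: Fixed round mould chuck. Origin: centre of its underside, on the table; z up, -x roughly towards the robot. Dark base disc 252 mm across, 22 mm high; grey step 212 mm across, 30 mm high; on it a raised aluminium ring, the rim (see rim_centre). Between rim and mould is a free gap 20 mm wide, down to 30 mm height. More than 60 N from the fingers is bearing down too hard.
- rim_centre (a point): Centre of the rim's circle at the height of its flat top, 80 mm above the chuck's origin (same axes). Rim: inner radius 80, outer 102, middle 91 mm; it stays still under touch. One notch, 47 mm long (42 at the inner edge), is cut right across it, open on both sides; its middle lies anywhere up to 70 degrees either side of the chuck's -x direction (not reported).
- mark (a point): Starting point on the middle of the rim's top, at the chuck's +y side (left), beside a red block on the base (34 x 20 mm, its top 42 mm above the table): 109 degrees from the chuck's -x towards its +y. The notch begins at least 38 mm further along the rim, on the way round past the robot's side (from +y through -x towards -y).
- key (a joint): How far the key is pressed, m: 0 up, 0.010 fully down; springs back. The key is a steel block in the notch, 40 mm along the rim, 21 mm across, flat top 8 mm below the rim's top when up. It takes about 7 N to start and 10 N at the bottom. The ejector under the mould rises as much as the key sinks.
- mould: Loose white plaster hump mould, 120 mm across, with a terracotta clay bowl upside down on it, 60 mm high together, 0.4 kg. Origin: centre of its underside, 35 mm above the chuck's origin when seated, about 45 mm when the key is fully down. Its top is then 25 mm above the rim's top.
- pot_a: Bystander: white plaster bowl, 116 mm across, 75 mm high; origin centre of underside.
- pot_b: Bystander: white plaster bowl like pot_a.
- stack: Bystander: stack of terracotta bowls, 124 mm across, 161 mm high; origin centre of underside.
- brush: Bystander: brush 170 mm long lying on the table beside the chuck.
- block: Bystander: yellow rigid block 90 x 55 x 35 mm beside the chuck; origin centre of underside.
- jar: Bystander: white jar with blue lid, 66 mm across, 90 mm high; origin centre of underside.
Not all that is in view belongs to the job. What is shaped like the mould but purple is not meant.

How it is judged:
By the outcome, as a careful person would: the job done as asked, in the order asked, and still so for the second after the job is handed in, while the arm keeps its last pose, push and grip.
It also fails if it takes over 64 s, if anything falls off the work surface, if the arm or the gripper's body presses on something with over 40 N, if the wrist force passes 120 N, or if a joint passes its speed limit or range.

## Working session

There is one attempt and no reset: what is moved stays moved. The work goes in short steps, each a Python script; the robot and the scene stay as the last script left them, time stands still between calls to the robot, and variables do not carry over. Pictures are saved under pics/ and viewed, and the job is handed in when it is done.

```bash
ls; mkdir -p pics
python3 - <<'E'
from cell import r
import cv2
for n in ["scene","top","wrist"]:
    d=r.get_image(n); cv2.imwrite(f"pics/{n}0.png",d["image"][:,:,::-1])
    print(n,d["mtx"].tolist(),d["R"].round(4).tolist(),d["t"].round(4).tolist())
o=r.get_obs(); print(o)
E
```

```text
pics
scene [[553.9121575189245, 0.0, 319.39237396532303], [0.0, 553.9121575189245, 244.41751605105517], [0.0, 0.0, 1.0]] [[0.6581, 0.7528, -0.0143], [0.6376, -0.5672, -0.5213], [-0.4005, 0.3339, -0.8533]] [-0.3821, -0.2914, 1.7493]
top [[441.4052344516993, 0.0, 315.1853973362665], [0.0, 441.4052344516993, 243.5617787372693], [0.0, 0.0, 1.0]] [[-0.021, -0.9997, 0.0115], [-0.9942, 0.0197, -0.1061], [0.1059, -0.0137, -0.9943]] [0.012, 0.5466, 1.0005]
wrist [[403.2654412661787, 0.0, 319.6763809546329], [0.0, 403.2654412661787, 236.1358790981357], [0.0, 0.0, 1.0]] [[0.4083, 0.9128, -0.0029], [0.8748, -0.3904, 0.287], [0.2609, -0.1197, -0.9579]] [-0.5239, -0.0363, 0.3803]
{'time': 0.15, 'joint_positions': array([ 9.95662414e-01,  2.63415711e-01, -4.87657675e-02,  1.25941424e+00,
        5.76420752e-06,  1.41552007e+00]), 'qd': array([-0.00023242, -0.00121803,  0.00240307, -0.00036655, -0.00063744,
       -0.00018856]), 'joint_efforts': array([ 1.51460183e-03, -6.37827802e+01,  3.84646297e+01,  1.06714532e-02,
       -1.45290592e-04, -9.79966444e-06]), 'ee_pos': array([0.2138847 , 0.47923122, 0.23094351]), 'ee_rot': array([-6.54616755e-01, -3.07233663e+00,  1.16953267e-03]), 'contact_force': array([ 0.13831389,  0.17730847, -0.13890223]), 'ft_torque': array([-0.02924266,  0.07423875, -0.00809538]), 'width': 0.08579974057848698}
```

View pics/scene0.png

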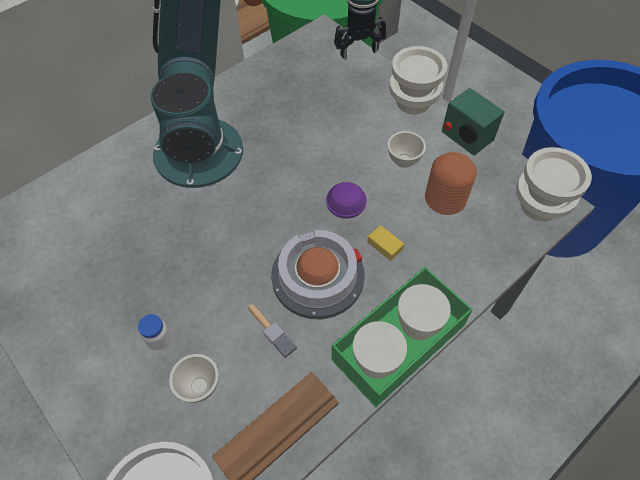

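View pics/top0.png

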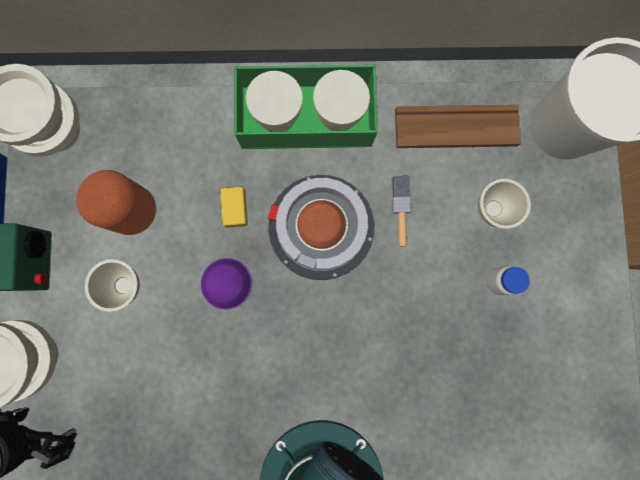

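View pics/wrist0.png

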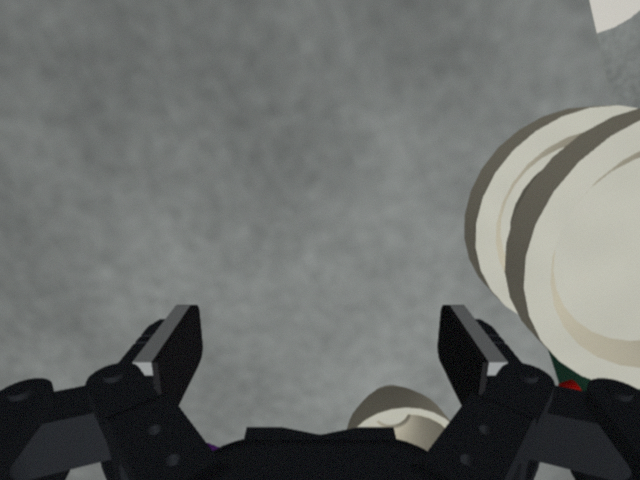

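Candidates, as top-view pixels: the chuck with rim and clay bowl (321,226), the purple hump (226,283, excluded by the task) and the white discs in the tray (274,100 and 341,98). By the description I choose the chuck with the red block at (273,212). Next is a close crop to check it.

Run:
```python
import cv2,numpy as np
a=cv2.imread("pics/top0.png")[165:290,255:390]; b=cv2.imread("pics/scene0.png")[220:325,260:375]
cv2.imwrite("pics/crop_a.png",cv2.resize(a,None,fx=5,fy=4.8*1.0,interpolation=cv2.INTER_CUBIC)[:600])
cv2.imwrite("pics/crop_b.png",cv2.resize(b,None,fx=5,fy=5,interpolation=cv2.INTER_CUBIC))
```

```text
(no output)
```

View pics/crop_a.png

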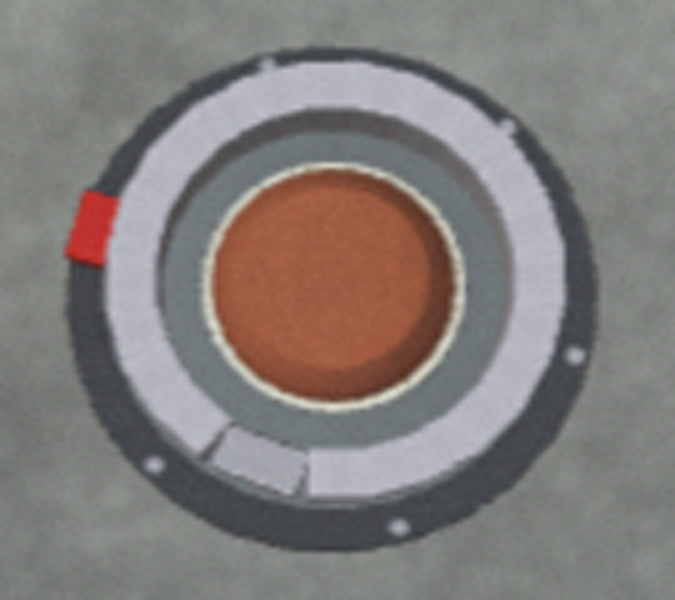

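View pics/crop_b.png

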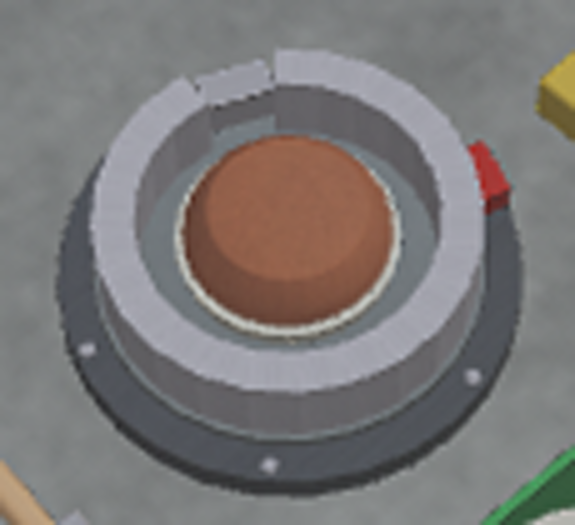

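The crops confirm the choice: rim with the clay bowl, red block on the left at (92,228), and the notch with the key at (258,460) in crop a, which is slightly left of the robot's side. Now I'll measure it.

```bash
cat > h.py <<'E'
import numpy as np,cv2
from cell import r
def rays(d,uv,z):
    K,R,t=d["mtx"],np.array(d["R"]),np.array(d["t"])
    uv=np.atleast_2d(uv).astype(float)
    q=np.c_[uv,np.ones(len(uv))]@np.linalg.inv(K).T@R
    c=-R.T@t
    return (c+q*((z-c[2])/q[:,2])[:,None])[:,:2]
E
python3 - <<'E'
from h import *
from scipy.optimize import least_squares
for n,c0 in [("top",(321,226)),("scene",(318,267))]:
    d=r.get_image(n); im=d["image"].astype(int)
    hsv=cv2.cvtColor(d["image"],cv2.COLOR_RGB2HSV)
    c=rays(d,[c0],0.08)[0]
    # radial profile on z=.08 plane: find light->dark transitions
    for lo,hi,sgn,name,z0 in [(0.093,0.112,-1,"outer",.08),(0.072,0.09,1,"inner",.08),(0.05,0.07,-1,"mould",.0)]:
        if name=="mould": continue
        for it in range(4):
            P=[]
            for a in np.radians(np.arange(0,360,3)):
                rr=np.arange(lo,hi,0.0005)
                X=np.c_[c[0]+rr*np.cos(a),c[1]+rr*np.sin(a),np.full(len(rr),.08)]
                p=X@np.array(d["R"]).T+d["t"]; p=p/p[:,2:]@d["mtx"].T
                g=cv2.remap(d["image"].astype(np.float32).mean(2),p[:,0].astype(np.float32)[None],p[:,1].astype(np.float32)[None],cv2.INTER_LINEAR)[0]
                dg=sgn*np.gradient(cv2.GaussianBlur(g[None],(9,1),0)[0])
                k=dg.argmax()
                if dg[k]>1.0: P.append(X[k,:2])
            P=np.array(P)
            f=least_squares(lambda q:np.hypot(*(P-q[:2]).T)-q[2],[*c,.5*(lo+hi)],loss="soft_l1",f_scale=.001)
            c=f.x[:2]
        print(n,name,f.x.round(4),len(P),np.median(abs(f.fun)))
    m=((hsv[...,0]<6)|(hsv[...,0]>174))&(hsv[...,1]>170)&(hsv[...,2]>120)
    yy,xx=np.nonzero(m); s=np.hypot(xx-c0[0],yy-c0[1])<65; 
    pr=np.c_[xx[s],yy[s]].mean(0); b=rays(d,[pr],.042)[0]; v=b-c
    print("red",pr,b,v,np.hypot(*v),"ang from -x to +y",np.degrees(np.arctan2(v[1],-v[0])))
    # rectified polar strip of the rim for viewing
    S=np.zeros((120,720,3),np.uint8)
    rr=np.linspace(.07,.112,120);aa=np.radians(np.linspace(-90,150,720))
    A,RR=np.meshgrid(aa,rr); X=np.stack([c[0]-RR*np.cos(A),c[1]+RR*np.sin(A),0*A+.08],-1)
    p=X@np.array(d["R"]).T+d["t"]; p=p/p[...,2:]@d["mtx"].T
    S=cv2.remap(d["image"],p[...,0].astype(np.float32),p[...,1].astype(np.float32),cv2.INTER_CUBIC)
    cv2.imwrite(f"pics/strip_{n}.png",S[:,:,::-1])
a=cv2.imread("pics/strip_top.png");b=cv2.imread("pics/strip_scene.png");cv2.imwrite("pics/strips.png",np.vstack([a,b]))
E
```

```text
top outer [ 0.5888 -0.0137  0.1025] 120 0.0004874595075281124
top inner [ 0.5885 -0.0137  0.0802] 120 0.0003206559908107559
red [272.92134831 212.02247191] [0.62076041 0.09741755] [0.03225645 0.11113131] 0.11571796448594152 ang from -x to +y 106.18564773592007
scene outer [ 0.5861 -0.0112  0.1022] 119 0.0003007121440236904
scene inner [ 0.5859 -0.0112  0.0799] 120 0.00037927400228499747
red [356.6875  253.84375] [0.62036254 0.10008069] [0.03445628 0.11128096] 0.11649329474298246 ang from -x to +y 107.20426189794793
```

View pics/strips.png

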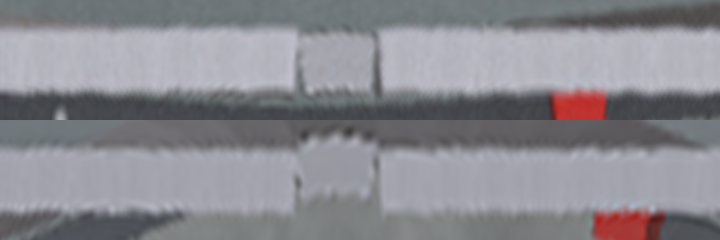

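The two views agree. The rim centre is about (0.587, -0.0125), the notch middle about 22.9° from world -x, its near edge about 37°, and the mark about 107°. Next I close the fingers and go above the mark.

```bash
cat >> h.py <<'E'
from scipy.spatial.transform import Rotation
C=np.array([0.5873,-0.0125]); TH=np.radians(22.9)
xt=np.array([-np.cos(TH),np.sin(TH),0]); zt=np.array([0,0,-1.]); yt=np.cross(zt,xt)
ROT=Rotation.from_matrix(np.c_[xt,yt,zt]).as_rotvec()
def P(deg,z,rad=.091):
    a=np.radians(deg); return np.array([C[0]-rad*np.cos(a),C[1]+rad*np.sin(a),z])
def st(*msg):
    o=r.get_obs(); e=o["ee_pos"]; v=e[:2]-C
    print(*msg,"t%.2f"%o["time"],e.round(4),"ang%.1f rad%.4f"%(np.degrees(np.arctan2(v[1],-v[0])),np.hypot(*v)),"F",o["contact_force"].round(1),"w%.3f"%o["width"])
    return o
E
python3 - <<'E'
from h import *
r.command_gripper(0.0); st("closed")
r.move_to(P(107,.19),ROT); st("above")
r.line_to(P(107,.115),vel=.08); r.pause(.3); st("near")
for n in ["scene","wrist"]:
    d=r.get_image(n); cv2.imwrite(f"pics/{n}1.png",d["image"][:,:,::-1])
a=cv2.imread("pics/scene1.png")[150:330,220:420];b=cv2.imread("pics/wrist1.png")
cv2.imwrite("pics/near1.png",np.hstack([cv2.resize(a,(400,360),interpolation=cv2.INTER_CUBIC),cv2.resize(b,(400,300))[:].copy() if 0 else cv2.copyMakeBorder(cv2.resize(b,(400,300)),0,60,0,0,0)]))
E
```

```text
closed t1.02 [0.214  0.4794 0.2313] ang52.8 rad0.6175 F [0.6 0.1 0.6] w-0.000
above t3.07 [0.6137 0.0755 0.1902] ang106.7 rad0.0918 F [-0.9  0.3  0.1] w-0.000
near t4.46 [0.614  0.0745 0.1152] ang107.0 rad0.0910 F [0.2 0.7 0.1] w-0.000
```

View pics/near1.png

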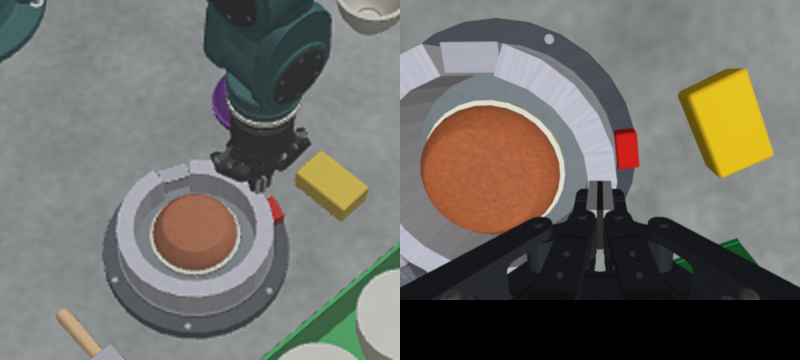

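The scene view shows the closed tips just above the rim beside the red block (scene crop 262,185). In the wrist view the tips are at (600,195), over the rim band. I touch down gently.

Run:
```python
from h import *
print(r.line_to(P(107,.088),vel=.06)); o=st("pre")
print(r.line_to(P(107,.072),vel=.012,max_force=3)); st("touch"); r.pause(.15); st("settled")
```

```text
False
pre t5.16 [0.6139 0.0745 0.0879] ang107.0 rad0.0910 F [-0.1  0.6  0.7] w-0.000
True
touch t5.92 [0.6139 0.0745 0.08  ] ang107.0 rad0.0910 F [-2.3 -0.   7.6] w0.000
settled t6.08 [0.6139 0.0745 0.0801] ang107.0 rad0.0910 F [-1.7 -0.   7.7] w-0.000
```

```bash
cat >> h.py <<'E'
def F(): return r.get_obs()["contact_force"][2]
E
python3 - <<'E'
from h import *
z=.0799; dirn=[]
for a in np.arange(104,73,-3):
    hit=r.line_to(P(a,z),vel=.03,max_force=25)
    o=st("z%.4f"%z,hit); f=o["contact_force"][2]
    if hit: break
    z+=np.clip((f-5)*4e-5,-2e-4,2e-4)
E
```

```text
z0.0799 False t6.38 [0.609  0.0759 0.08  ] ang103.8 rad0.0911 F [-2.3  0.7  7.3] w0.000
z0.0800 False t6.68 [0.6043 0.0769 0.0801] ang100.8 rad0.0910 F [-1.9  0.9  5.8] w-0.000
z0.0800 False t6.99 [0.5995 0.0777 0.08  ] ang97.7 rad0.0910 F [-1.4  1.2  5.3] w-0.000
z0.0800 False t7.30 [0.5948 0.0782 0.08  ] ang94.7 rad0.0910 F [-1.6  0.9  4.9] w0.000
z0.0800 False t7.61 [0.59   0.0785 0.08  ] ang91.7 rad0.0910 F [-1.3  0.1  6.6] w0.000
z0.0801 False t7.92 [0.5851 0.0785 0.08  ] ang88.6 rad0.0910 F [-1.9 -0.4  5. ] w0.000
z0.0801 False t8.22 [0.5805 0.0783 0.08  ] ang85.7 rad0.0910 F [-2.5  0.8  3.5] w0.001
z0.0800 False t8.53 [0.5759 0.0778 0.08  ] ang82.8 rad0.0910 F [-1.4  0.5  6.2] w0.000
z0.0801 False t8.84 [0.571  0.0771 0.0801] ang79.7 rad0.0910 F [-2.1 -0.1  5.1] w-0.000
z0.0801 False t9.15 [0.5663 0.0761 0.08  ] ang76.7 rad0.0910 F [-2.5 -0.6  3.7] w0.000
z0.0800 False t9.46 [0.5619 0.0749 0.08  ] ang73.8 rad0.0910 F [-2.1 -0.8  4.9] w-0.000
```

Run:
```python
from h import *
z=.0800
for a in np.r_[np.arange(71,41,-3),np.arange(41,21,-1.)]:
    hit=r.line_to(P(a,z),vel=.03 if a>41 else .015,max_force=25)
    o=st("z%.4f"%z,hit); f=o["contact_force"][2]
    if hit: break
    if f<1.5 or o["ee_pos"][2]<.079:
        h=r.line_to(P(a,z-.0005),vel=.01,max_force=4); o=st(" probe",h)
        if o["ee_pos"][2]<.0796 and o["contact_force"][2]<3: print("dropping at",a); break
    z+=np.clip((f-5)*4e-5,-2e-4,2e-4)
```

```text
z0.0800 False t9.77 [0.5573 0.0735 0.08  ] ang70.8 rad0.0910 F [-2.1 -0.5  5.4] w0.000
z0.0800 False t10.07 [0.5529 0.0718 0.08  ] ang67.8 rad0.0910 F [-2.3 -1.3  5.6] w0.000
z0.0800 False t10.38 [0.5485 0.0698 0.0801] ang64.7 rad0.0910 F [-2.  -0.6  4.8] w-0.000
z0.0800 False t10.69 [0.5442 0.0677 0.08  ] ang61.8 rad0.0910 F [-0.7 -1.   5.2] w-0.000
z0.0800 False t11.00 [0.5401 0.0653 0.08  ] ang58.7 rad0.0910 F [-0.8  0.5  4.9] w0.000
z0.0800 False t11.31 [0.5361 0.0628 0.08  ] ang55.7 rad0.0911 F [-1.5 -1.   4.7] w0.000
z0.0800 False t11.62 [0.5322 0.06   0.08  ] ang52.8 rad0.0910 F [-1.4 -1.2  4. ] w-0.000
z0.0800 False t11.93 [0.5286 0.057  0.08  ] ang49.8 rad0.0910 F [-0.2 -0.6  5.6] w-0.000
z0.0800 False t12.23 [0.5249 0.0538 0.08  ] ang46.8 rad0.0910 F [-1.1 -1.5  6.5] w-0.000
z0.0801 False t12.54 [0.5215 0.0504 0.08  ] ang43.7 rad0.0911 F [-1.9 -1.7  4.9] w0.000
z0.0801 False t13.01 [0.5184 0.047  0.08  ] ang40.8 rad0.0911 F [-1.1 -0.1  4.4] w-0.000
z0.0800 False t13.27 [0.5175 0.046  0.0801] ang40.0 rad0.0910 F [1.1 0.4 4. ] w0.000
z0.0800 False t13.53 [0.5166 0.0447 0.08  ] ang39.0 rad0.0910 F [0.3 1.4 3.8] w0.000
z0.0800 False t13.78 [0.5156 0.0435 0.08  ] ang38.0 rad0.0909 F [2.7 1.4 4.7] w-0.000
z0.0799 False t14.04 [0.5147 0.0422 0.08  ] ang37.0 rad0.0909 F [1.6 2.2 4.9] w-0.000
z0.0799 False t14.30 [0.5137 0.0409 0.08  ] ang36.0 rad0.0909 F [2.2 1.9 5.5] w-0.000
z0.0800 False t14.56 [0.5127 0.0396 0.08  ] ang34.9 rad0.0910 F [1.7 1.8 5.3] w0.000
z0.0800 False t14.82 [0.5118 0.0383 0.08  ] ang33.9 rad0.0910 F [0.8 2.3 4.9] w-0.000
z0.0800 False t15.07 [0.5108 0.0369 0.0798] ang32.9 rad0.0911 F [0.4 0.3 4. ] w0.000
z0.0799 False t15.33 [0.5099 0.0356 0.0798] ang31.8 rad0.0911 F [0.3 0.1 1.6] w0.000
z0.0798 False t15.59 [0.5089 0.0342 0.0796] ang30.8 rad0.0912 F [-0.5  0.4 -0.7] w-0.000
 probe False t15.84 [0.5092 0.0344 0.0792] ang31.0 rad0.0911 F [-1.1 -0.2  1.5] w-0.000
dropping at 31.0
```

The tip fell off the edge at about 31°, where the cameras put the notch. I lower it onto the key while drifting further in.

Run:
```python
from h import *
print(r.line_to(P(29,.0785),vel=.015,max_force=8)); st("in")
print(r.line_to(P(29,.068),vel=.012,max_force=3)); r.pause(.1); o=st("on key")
z=o["ee_pos"][2]-.0001
for a in (27,25,22.9):
    print(r.line_to(P(a,z),vel=.015,max_force=15)); st("slide")
```

```text
False
in t16.21 [0.5077 0.0315 0.0785] ang28.9 rad0.0910 F [ 0.9  0.4 -0.2] w0.000
True
on key t16.87 [0.5078 0.0316 0.0727] ang29.0 rad0.0909 F [-1.   0.5  6.2] w-0.000
False
slide t17.23 [0.506  0.0287 0.0724] ang26.9 rad0.0911 F [ 1.2 -0.5 -0.6] w0.000
False
slide t17.58 [0.5048 0.0259 0.0726] ang24.9 rad0.0910 F [ 0.6 -0.1 -0.8] w-0.000
False
slide t17.96 [0.5034 0.0228 0.0726] ang22.8 rad0.0910 F [ 0.6 -0.1  0.1] w-0.000
```

Run:
```python
from h import *
for z in (.0715,.069,.066,.0635):
    print(r.line_to(P(22.9,z),vel=.012,max_force=20)); st("press")
for z in np.arange(.0625,.058,-.0005):
    r.line_to(P(22.9,z),vel=.01,max_force=20); r.pause(.1); o=st("z%.4f"%z)
    if o["contact_force"][2]>18: break
r.pause(.3); st("end")
```

```text
False
press t18.21 [0.5036 0.0229 0.0717] ang22.9 rad0.0909 F [-1.7  0.1  6.3] w0.000
False
press t18.57 [0.5036 0.0229 0.0693] ang22.9 rad0.0909 F [-1.8 -0.7  7.6] w0.000
False
press t18.97 [0.5036 0.0229 0.0663] ang22.9 rad0.0909 F [-1.4  0.5  8.4] w0.000
False
press t19.32 [0.5036 0.0229 0.0638] ang22.9 rad0.0909 F [-2.1 -0.5  8.9] w-0.000
z0.0625 t19.68 [0.5036 0.0229 0.0629] ang22.9 rad0.0909 F [-1.9 -0.9  7.8] w-0.000
z0.0620 t20.02 [0.5036 0.0229 0.0624] ang22.9 rad0.0909 F [-2.1  0.5  9.3] w0.000
z0.0615 t20.38 [0.5036 0.0229 0.062 ] ang22.9 rad0.0909 F [-2.3 -0.2  9.9] w-0.000
z0.0610 t20.73 [0.5036 0.0229 0.0618] ang23.0 rad0.0909 F [-4.3  1.1 18. ] w0.000
z0.0605 t21.07 [0.5036 0.0229 0.0617] ang23.0 rad0.0909 F [-7.8  0.8 25.1] w0.000
end t21.38 [0.5036 0.0229 0.0617] ang23.0 rad0.0909 F [-6.9  0.5 24.3] w0.000
```

The key has bottomed: 10 mm travel, and the force has risen past the spring to 24 N. Next, a look at the mould and the bystanders.

Run:
```python
from h import *
for n in ["scene","top"]:
    d=r.get_image(n); cv2.imwrite(f"pics/{n}2.png",d["image"][:,:,::-1])
a=cv2.imread("pics/scene2.png");b=cv2.imread("pics/top2.png")
df=lambda n:cv2.absdiff(cv2.imread(f"pics/{n}0.png"),cv2.imread(f"pics/{n}2.png"))
cr=lambda i:cv2.resize(i[205:335,240:400],(400,300),interpolation=cv2.INTER_CUBIC)
cv2.imwrite("pics/fin.png",np.vstack([np.hstack([cr(a),cr(cv2.imread("pics/scene0.png"))]),np.hstack([cv2.resize(b,(400,300)),cv2.resize(df("top")*2,(400,300))])]))
st()
```

```text
t21.48 [0.5036 0.023  0.0617] ang23.0 rad0.0909 F [-7.4  1.3 25. ] w0.000
```

View pics/fin.png

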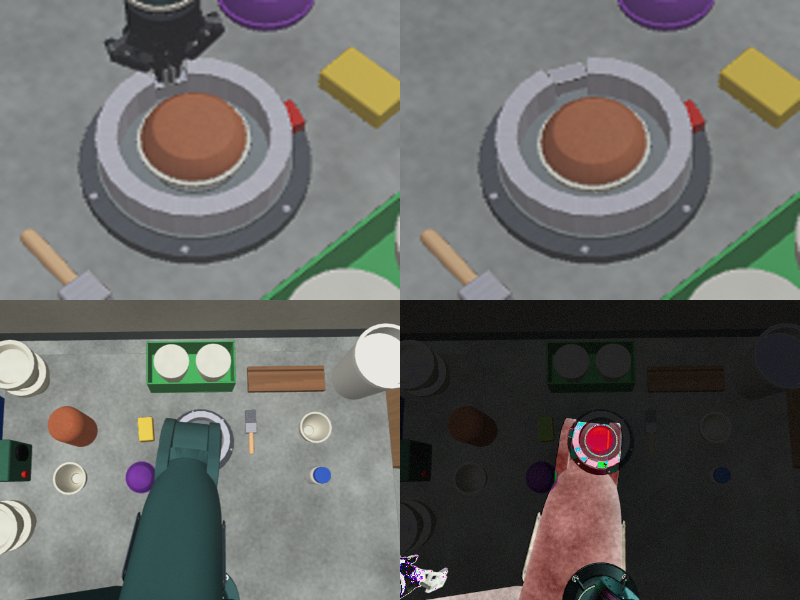

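The mould has risen: its centre moved up from about (594,140) to (193,137) in the 400-px panels, and its white base is now visible. The fingertip is in the notch at (170,82). The difference picture shows no bystander moved. I'm handing in while holding the key down.

Run:
```python
from h import *
r.hand_in(); st()
```

```text
the job is handed in; nothing more can be done
the job is handed in; nothing more can be done
```

I slid the closed fingertip along the rim from the red mark into the release notch, pressed the key fully down, and handed in while holding it there.

- **Slide:** the tip touched the rim at the mark (about 107° from world -x) and moved round the robot's side with about 4–7 N. It dropped off the notch edge at about 31°, and I then lowered it onto the key.
- **Key:** I pressed from z = 0.072 to 0.0617 m, the full 10 mm of travel. The force rose past the 10 N spring force to about 25 N, so the key is on its stop. That is well under the 60 N limit.
- **Last checks:** the scene picture shows the mould raised with the fingertip in the notch. The top-view difference picture shows no bystander moved. It took about 21.5 s.
- **Weaker points:**
  - The two cameras disagreed by about 3 mm on the chuck's centre, so I used the average.
  - On landing on the key I read 6 N at z = 0.0727 m, just above its expected height. The force then fell to about zero as I slid to the key's middle, so the first contact may have brushed the notch edge.
  - I could not read the state after handing in.

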